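# Pack the spare lamp bulbs and snap the case shut

### The job

Put away the spare lamp bulbs: lay every loose frosted bulb gently in a pocket of its own in the open green case, holding the thin glass lightly and not pressing it down. When all are in, shut the lid and press each of the four orange snap tabs around its rim fully down, one after another. Leave the barber's other things where they stand.

Things in the scene. Friction and masses are not known exactly. Their poses are not given: they have to be found in the camera images.
- case: Green steel bulb case, fixed, 128 mm (x) by 430 mm (y) outside; walls 4 mm thick, rim 26 mm above the table. Origin: centre of its underside; x points from its front (robot side) to its hinge side, y along the row of pockets, z up. A cork tray inside, top at 14 mm, has four round dimples 32 mm wide in a row along y, 104 mm apart
- pocket0 (a point): Pocket 0: where the centre of a bulb's globe is when it sits in the dimple, 33 mm above the table, 19 mm above the cork; axes as the case. The bulb's cap points to the hinge side or the front, as it likes (the case is 120 mm wide inside); 54 mm remain between neighbouring globes
- pocket1 (a point): Pocket 1: where the centre of a bulb's globe is when it sits in the dimple, 33 mm above the table, 19 mm above the cork; axes as the case. The bulb's cap points to the hinge side or the front, as it likes (the case is 120 mm wide inside); 54 mm remain between neighbouring globes
- pocket2 (a point): Pocket 2: where the centre of a bulb's globe is when it sits in the dimple, 33 mm above the table, 19 mm above the cork; axes as the case. The bulb's cap points to the hinge side or the front, as it likes (the case is 120 mm wide inside); 54 mm remain between neighbouring globes
- pocket3 (a point): Pocket 3: where the centre of a bulb's globe is when it sits in the dimple, 33 mm above the table, 19 mm above the cork; axes as the case. The bulb's cap points to the hinge side or the front, as it likes (the case is 120 mm wide inside); 54 mm remain between neighbouring globes
- bulb0_globe (a point): Bulb 0 (may be absent): frosted thin glass globe 50 mm across, brass cap 24 mm across, 40 g. Point: centre of the globe. The cap's end is 52 mm from it along (0.966, 0, -0.258) of this frame; it lies on a black mat (3 mm thick, rim 8 mm), cap end down, globe centre 28 mm above the table, and may end up any way round if it rolls. Finger ends over 17 mm below the globe's centre strike the cork when seating it
- bulb1_globe (a point): Bulb 1 (may be absent): frosted thin glass globe 50 mm across, brass cap 24 mm across, 40 g. Point: centre of the globe. The cap's end is 52 mm from it along (0.966, 0, -0.258) of this frame; it lies on a black mat (3 mm thick, rim 8 mm), cap end down, globe centre 28 mm above the table, and may end up any way round if it rolls. Finger ends over 17 mm below the globe's centre strike the cork when seating it
- bulb2_globe (a point): Bulb 2 (may be absent): frosted thin glass globe 50 mm across, brass cap 24 mm across, 40 g. Point: centre of the globe. The cap's end is 52 mm from it along (0.966, 0, -0.258) of this frame; it lies on a black mat (3 mm thick, rim 8 mm), cap end down, globe centre 28 mm above the table, and may end up any way round if it rolls. Finger ends over 17 mm below the globe's centre strike the cork when seating it
- bulb3_globe (a point): Bulb 3 (may be absent): frosted thin glass globe 50 mm across, brass cap 24 mm across, 40 g. Point: centre of the globe. The cap's end is 52 mm from it along (0.966, 0, -0.258) of this frame; it lies on a black mat (3 mm thick, rim 8 mm), cap end down, globe centre 28 mm above the table, and may end up any way round if it rolls. Finger ends over 17 mm below the globe's centre strike the cork when seating it
- lid (a joint): Lid hinge, rad: 0 shut, about 1.7 standing open; friction holds it anywhere (3 to 6 N at the free edge moves it). Hinge line: along y of the case at its x = 64 mm, z = 26 mm. The lid is a shell 128 mm deep from the hinge, 430 mm long, outer face 38 mm off the hinge plane (shut: top at 64 mm). A brass lip 50 mm long stands out 16 mm at the middle of the free edge, 14 mm off that plane
- tab0 (a joint): Snap tab 0, left end (case +y), m: 0 is up, 0.006 is fully down (engaged); about 4 N moves it along the lid's own normal, and it stays where it is left
- tab0_top (a point): Centre of the top of snap tab 0 (left end (case +y)), an orange block 20 by 30 mm on the lid's rim (30 mm along the rim); its top is 9 mm above the lid's face when up, 3 mm when down; moves with the lid. z axis is the lid's outward normal
- tab1 (a joint): Snap tab 1, front edge, left, m: 0 is up, 0.006 is fully down (engaged); about 4 N moves it along the lid's own normal, and it stays where it is left
- tab1_top (a point): Centre of the top of snap tab 1 (front edge, left), an orange block 20 by 30 mm on the lid's rim (30 mm along the rim); its top is 9 mm above the lid's face when up, 3 mm when down; moves with the lid. z axis is the lid's outward normal
- tab2 (a joint): Snap tab 2, front edge, right, m: 0 is up, 0.006 is fully down (engaged); about 4 N moves it along the lid's own normal, and it stays where it is left
- tab2_top (a point): Centre of the top of snap tab 2 (front edge, right), an orange block 20 by 30 mm on the lid's rim (30 mm along the rim); its top is 9 mm above the lid's face when up, 3 mm when down; moves with the lid. z axis is the lid's outward normal
- tab3 (a joint): Snap tab 3, right end (case -y), m: 0 is up, 0.006 is fully down (engaged); about 4 N moves it along the lid's own normal, and it stays where it is left
- tab3_top (a point): Centre of the top of snap tab 3 (right end (case -y)), an orange block 20 by 30 mm on the lid's rim (30 mm along the rim); its top is 9 mm above the lid's face when up, 3 mm when down; moves with the lid. z axis is the lid's outward normal
- mug: Bystander: white porcelain shaving mug, 84 mm across, 85 mm high; origin at the centre of its underside
- comb: Bystander: tortoiseshell comb, flat, 170 mm long; origin at the centre of its underside
- brush: Bystander: bone-handled shaving brush standing up, 112 mm high, 50 mm across; origin at the centre of its underside
- clipper: Bystander: chrome hand clipper lying, 165 mm long; origin at the centre of its underside
- tonic: Bystander: amber tonic bottle, 56 mm across, 160 mm high; origin at the centre of its underside
- pomade: Bystander: red pomade tin, 70 mm across, 50 mm high; origin at the centre of its underside

How it is judged:
By the outcome, as a careful person would: the job done as asked, in the order asked, and still so for the second after the job is handed in, with the robot touching nothing.
Of bulb0, bulb1, bulb2, bulb3 only 2 to 4 are there at a start; the rules pass over those that are not, and their reading is None.
At some moment in a run one of bulb0, bulb1, bulb2, bulb3 may be knocked a few centimetres aside while the robot is not near it.
Once in a run the grip may slacken for a moment while it holds something.
It also fails if it takes over 210 s, if anything falls off the work surface, if the arm or the gripper's body presses on something with over 40 N, if the wrist force passes 120 N, or if a joint passes its speed limit or range.

### The arm

A 7-joint arm with a two-finger parallel gripper is mounted at the origin on the work surface. World frame = base frame: x ahead of the robot, y to its left, z up, the work surface at z = 0. Lengths are in mm, angles in rad, forces in N, time in s.
With the tool pointing down it reaches from about 400 to 850 mm from the base axis. Payload 10.4 kg.
Tool frame: the origin (TCP) lies between the finger pads; the fingertips stand 11 mm ahead of it and the grasp point (between the pads) lies 8 mm behind it; z points along the fingers, y is the line along which they close (so a half turn about z gives the same grasp; the last joint's range is limited). The gripper opens to 87 mm and grips with 3 to 60 N. Pads are 19 mm wide; open, the fingers measure 117 mm over their backs; the gripper's body (75 mm by 190 mm) begins 51 mm behind the grasp point.
Start: joints at [1.105, 0.332, -0.065, 1.46, 0.022, 1.35, -0.088], TCP at [267.818, -564.734, 233.576] pointing down, gripper open.
Joint ranges: [-2.6, 2.6], [-0.5, 2.12], [-1.47, 1.34], [0.16, 2.42], [-1.27, 4.41], [0.06, 2.06], [-2.6, 2.6]. Speed limits (rad/s): [2.22, 2.22, 2.79, 2.79, 3.14, 3.14, 3.14].

### API

Orientations are given as a unit quaternion [w, x, y, z].
In Python, from plant import robot, optics gives the robot as it stands. The module is installed in compiled form; this text tells all that it offers.
- The arm moves only by the tool arm_command, never from a script. Its argument "steps" is one flat list of numbers, 4 for each row, row after row: the shift along the world's x, y, z in mm, then the turn about the world's z in rad. In form: [x, y, z, twist, x, y, z, twist, ...]. A call has 1 to 12 rows; each row shifts and turns the commanded pose from where the row before left it; what a row does not reach is not made up. A row lasts 1/8 s, in which the tool goes at most 62.5 mm and 10.7 degrees, less where a joint would pass 70% of its speed; a pose out of reach is approached as far as the arm can. A call is refused whole if a number of a shift passes 62.5 or a number of a turn 0.188, either way. A call with a gripper value outside its range is refused whole. "claw" is the opening, from 0 (shut) to 1 (fully open), set as the call begins (left out, the last holds). The fingers move at their own pace and stop on an object; "force" is the grip in N (left out, the last holds). Time passes only in rows, so rows that do not move let the fingers close. It gives the time, the measured TCP pose, the force, the opening and the grip force at its end, in the units of the state.
- robot.state(): the state, without advancing time (a new reading comes with each control period).
- optics.grab_frame(name): name is "side" or "top" or "wrist"; returns the picture (420x560x3 uint8, red, green, blue); there is no depth.
- optics.calibration(name): a dict with "fx", "fy", "cx", "cy" (pixels), "extrinsics" (4x4, takes a point from world to camera coordinates). Camera axes: x right, y up, looking along -z (the intrinsics and any distortion apply to the point x, -y, -z); pixel columns grow to the right and rows downward; lengths in mm; the calibration is good to about 2 mm. A picture is of the moment at which its call begins: read the wrist's pose just before it. calibration takes no time and is no camera call; for the wrist camera it gives the pose at the moment of the call.
- robot.job_done(): hands the job in; it is judged then, once.
The state is a dict: "time_s": time; "joint_pos": joint angles; "joint_velocities": joint speeds; "joint_torque": joint torques, N m; "tool_pos": TCP position; "tool_rot": TCP orientation; "force": force on the tool from outside, world axes, zero at the start; "ft_torque": the same for the moment, N m; "finger_gap": finger opening in mm; "grip_force": force on a finger pad.
Only numpy, scipy, OpenCV 4.12 (cv2) and the standard library are available. Lean on these libraries where they do the work, as an engineer would, in place of code of your own. Each camera call takes 0.05 s, during which the arm holds its last target. There are 200 camera calls.

## Working session

There is one attempt and no reset: what is moved stays moved. The work goes in short steps, Python scripts to look and compute and a tool call to move; the robot and the scene stay as the last step left them, time stands still between calls to the robot, and variables do not carry over. Pictures are saved under pics/ and viewed, at most 14 in all, crops included, and the job is handed in when it is done.

Besides the shell and the picture viewer there is one more tool, called after "Emit:" by a JSON object that holds its "fn" and its "kwargs". arm_command: Moves the arm, as the interface text tells. Its arguments: {"type":"object","properties":{"steps":{"type":"array"},"claw":{"type":"number"},"force":{"type":"number"}},"required":["steps"]}

```bash
mkdir -p pics; cat > h.py <<'E'
import numpy as np, cv2
from plant import robot, optics
def snap(n,f,crop=None,s=1):
    im=optics.grab_frame(n)[:,:,::-1]
    if crop: im=im[crop[1]:crop[3],crop[0]:crop[2]]
    cv2.imwrite('pics/'+f,cv2.resize(im,None,fx=s,fy=s,interpolation=cv2.INTER_CUBIC))
def ray(c,u,v):
    E=np.array(c['extrinsics']);R=E[:3,:3];o=-R.T@E[:3,3]
    d=R.T@np.array([(u-c['cx'])/c['fx'],-(v-c['cy'])/c['fy'],-1]);return o,d
def onz(c,u,v,z):
    o,d=ray(c,u,v);return o+d*(z-o[2])/d[2]
def proj(c,p):
    E=np.array(c['extrinsics']);q=E[:3,:3]@np.array(p)+E[:3,3]
    return c['cx']+c['fx']*q[0]/-q[2], c['cy']+c['fy']*q[1]/q[2]
E
python3 - <<'E'
from h import *
print(robot.state())
for n in('top','side'): print(n,optics.calibration(n)); snap(n,n+'0.png',s=1.4)
E
```

```text
{'time_s': 0.0, 'joint_pos': array([ 1.10541187,  0.33289239, -0.06472271,  1.46097753,  0.02162403,
        1.34991594, -0.08850578]), 'joint_velocities': array([ 1.00756063e-05,  8.63236612e-04,  1.39815020e-03, -1.49211592e-03,
        4.23251830e-04, -7.85828452e-04,  2.35548772e-04]), 'joint_torque': array([ 4.58281211e-04, -6.23251104e+01,  2.50791782e-02, -3.89909470e+01,
       -6.12492976e-02,  3.96516651e-02,  1.36311942e-04]), 'tool_pos': array([ 267.61544197, -564.3702016 ,  232.72390355]), 'tool_rot': array([-7.19221881e-04,  9.75587714e-01,  2.19608861e-01, -2.06548532e-04]), 'force': array([-0.05320215,  0.48188647,  0.60849599]), 'ft_torque': array([-0.04800014, -0.00774073,  0.03199828]), 'grip_force': 0.0, 'finger_gap': 86.9979768582067}
top {'fx': 479.4287001757084, 'fy': 479.4287001757084, 'cx': 270.95028933885254, 'cy': 208.76989333405916, 'extrinsics': array([[ 2.66225536e-02, -9.99605736e-01,  8.92257195e-03,
        -6.26493922e+01],
       [ 9.87284065e-01,  2.76916396e-02,  1.56535452e-01,
        -6.27590236e+02],
       [-1.56720817e-01,  4.64173963e-03,  9.87632037e-01,
        -1.49503115e+03],
       [ 0.00000000e+00,  0.00000000e+00,  0.00000000e+00,
         1.00000000e+00]])}
side {'fx': 522.934728166457, 'fy': 522.934728166457, 'cx': 283.6285547420376, 'cy': 209.1685573418844, 'extrinsics': array([[ 9.98747129e-01, -4.65377195e-02,  1.83959864e-02,
        -6.17009793e+02],
       [ 1.78930521e-02,  6.75419152e-01,  7.37216934e-01,
        -2.89673822e+01],
       [-4.67333964e-02, -7.35964136e-01,  6.75405641e-01,
        -1.61938713e+03],
       [ 0.00000000e+00,  0.00000000e+00,  0.00000000e+00,
         1.00000000e+00]])}
```

View pics/top0.png

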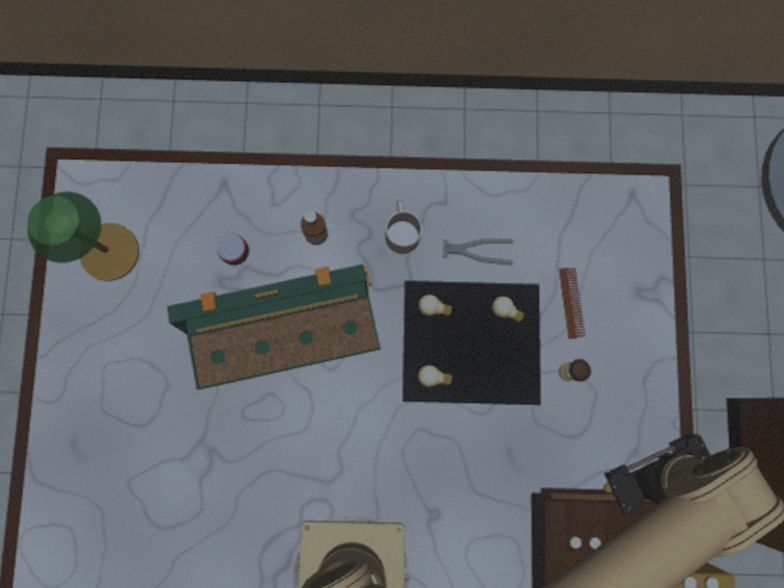

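View pics/side0.png

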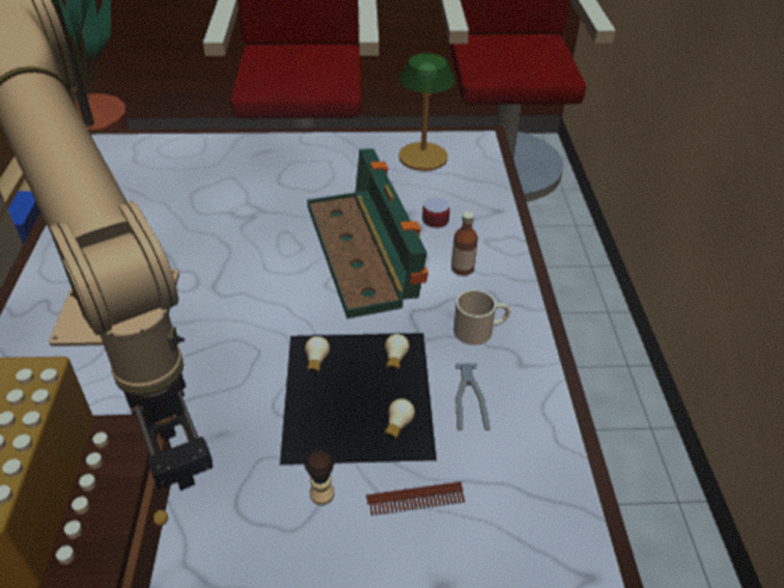

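The top view shows three bulbs: globes at about (430,305), (502,307) and (430,376) in the 1.4x picture, caps pointing image-right. The pockets are at (218,357), (262,347), (306,338) and (350,327), with the lid standing open on the far side. I'll take a closer crop for accuracy.

```bash
python3 - <<'E'
from h import *
snap('top','top1.png',(110,180,390,300),2.85)
c=optics.calibration('top')
for n,u,v,z in [('b0',430,305,28),('b1',502,307,28),('b2',430,376,28),('cap0',447,309,15),('cap1',518,316,15),('cap2',448,380,15),('p',218,357,14),('p',262,347,14),('p',306,338,14),('p',350,327,14),('mug',403,232,85),('tonic',312,222,160),('pom',233,248,50),('brush',580,370,100),('FRc',379,349,26),('FLc',198,388,26),('lidL',168,310,150),('lidR',364,268,150)]:
    print(n,onz(c,u/1.4,v/1.4,z).round())
E
```

```text
b0 [ 606. -164.   28.]
b1 [ 606. -332.   28.]
b2 [ 442. -167.   28.]
cap0 [ 599. -205.   15.]
cap1 [ 587. -372.   15.]
cap2 [ 434. -210.   15.]
p [473. 324.  14.]
p [499. 223.  14.]
p [522. 122.  14.]
p [551.  21.  14.]
mug [764. -96.  85.]
tonic [762. 105. 160.]
pom [724. 297.  50.]
brush [ 461. -489.  100.]
FRc [500. -48.  26.]
FLc [400. 362.  26.]
lidL [562. 405. 150.]
lidR [665. -10. 150.]
```

View pics/top1.png

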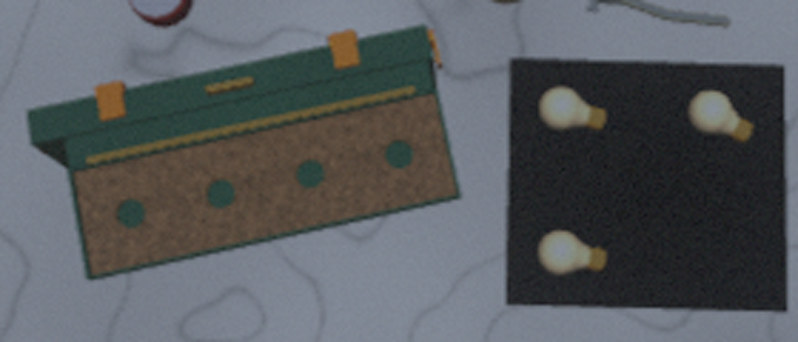

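The crop gives dimples at (131,213), (221,194), (310,174) and (399,154). Globes are at (561,107), (711,111) and (560,252), with cap ends at (606,118), (750,133) and (606,259). Now the fit.

```bash
python3 - <<'E'
from h import *
c=optics.calibration('top')
f=lambda u,v,z: onz(c,110+u/2.85,180+v/2.85,z)
P=np.array([f(u,v,10) for u,v in((131,213),(221,194),(310,174),(399,154))]);print(P.round(1))
m=P.mean(0);d=P[0]-P[3];print('centre',m.round(1),'len(312)',np.hypot(*d[:2]),'yaw',np.degrees(np.arctan2(d[1],d[0]))-90)
a,b=f(91,278,26),f(459,198,26);d=a-b;print('front mid',((a+b)/2).round(1),np.hypot(*d[:2]),np.degrees(np.arctan2(d[1],d[0]))-90, np.hypot(*((a+b)/2-m)[:2]))
for g,k in(((561,107),(606,118)),((711,111),(750,133)),((560,252),(606,259))):
    G=f(*g,28);K=f(*k,18);print(G.round(1),np.hypot(*(K-G)[:2]),np.degrees(np.arctan2(*(K-G)[1::-1])))
w=optics.calibration('wrist');s=robot.state();E=w['extrinsics'];print(w['fx'],E,-E[:3,:3].T@E[:3,3]-s['tool_pos'])
E
```

```text
[[473.7 323.8  10. ]
 [498.1 222.6  10. ]
 [523.8 121.9  10. ]
 [549.6  20.7  10. ]]
centre [511.3 172.3  10. ] len(312) 312.44727002999235 yaw 14.064100441860731
front mid [449.5 155.3  26. ] 421.81556234660525 13.81381098697463 64.13003813755618
[ 606.8 -163.3   28. ] 53.703360758991025 -100.63357372154223
[ 607.  -335.2   28. ] 52.035677736630284 -116.05630768470989
[ 442.1 -164.7   28. ] 53.37010919591311 -96.57140467320339
359.8011118134721 [[ 4.28086490e-01 -9.03735499e-01 -2.02597334e-03 -6.24110586e+02]
 [ 8.66311186e-01  4.10995527e-01 -2.83879564e-01  3.49381300e+01]
 [ 2.57384705e-01  1.19769883e-01  9.58857804e-01 -3.91548203e+02]
 [ 0.00000000e+00  0.00000000e+00  0.00000000e+00  1.00000000e+00]] [ 70.00563968  32.97933281 151.14658508]
```

Emit:
{"fn": "arm_command", "kwargs": {"steps": [42,50,-5,0.118,42,50,-5,0.118,42,50,-5,0.118,42,50,-5,0.118,42,50,-10,0.118,42,50,-10,0.118,42,50,-20,0.118,42,50,-20,0.118,0,0,0,0,0,0,0,0], "claw": 1, "force": 5}}

```text
time_s: 1.4
tool_pos: [584.3, -188.0, 158.6]
tool_rot: [-0.0, 0.769, 0.639, -0.0]
force: [-1.0, -0.8, -0.8]
finger_gap: 86.9
grip_force: 0.0
```

```bash
cat >> h.py <<'E'
def st():
    s=robot.state();q=s['tool_rot'];print('t',round(s['time_s'],2),'p',s['tool_pos'].round(1),'closing deg',round(-90+np.degrees(2*np.arctan2(q[2],q[1])),1),'tilt',q[[0,3]].round(3),'F',s['force'].round(1),'gap',round(s['finger_gap'],1),'grip',round(s['grip_force'],1),'j7',s['joint_pos'].round(2));return s
E
python3 - <<'E'
from h import *
st();c=optics.calibration('wrist');snap('wrist','w1.png',s=1.4)
print([np.round(proj(c,p)*np.array(1.4),0) for p in([606.8,-163.3,28],[607,-335,28],[442,-165,28])])
E
```

```text
t 1.4 p [ 584.3 -188.   158.6] closing deg -10.6 tilt [-0. -0.] F [-1.  -0.8 -0.8] gap 86.9 grip 0.0 j7 [ 0.59  0.39 -0.44  1.57  0.18  1.22 -0.07]
[array([426., 232.]), array([469., 486.]), array([147., 287.])]
```

View pics/w1.png

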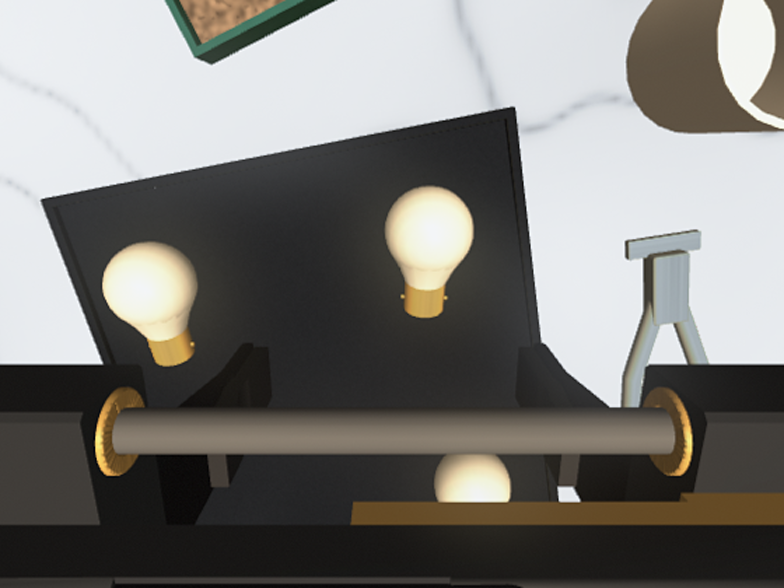

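The wrist view shows the target globe at (430,230), against a predicted (426,232), so the measurement holds. The second globe at (150,285) also matches. I'll descend onto the first.

Emit:
{"fn": "arm_command", "kwargs": {"steps": [24,25,0,0,0,0,-30,0,0,0,-30,0,0,0,-30,0,0,0,-25,0,0,0,-15,0,0,0,-5,0,0,0,0,0,0,0,0,0]}}

```text
time_s: 2.58
tool_pos: [609.1, -163.0, 25.0]
tool_rot: [0.001, 0.769, 0.639, 0.0]
force: [-0.1, 1.1, 0.2]
finger_gap: 87.3
grip_force: 0.0
```

Emit:
{"fn": "arm_command", "kwargs": {"steps": [0,0,0,0,0,0,0,0,0,0,0,0,0,0,0,0,0,0,0,0,0,0,0,0], "claw": 0.45, "force": 5}}

```text
time_s: 3.32
tool_pos: [608.5, -162.7, 23.9]
tool_rot: [0.0, 0.769, 0.639, 0.0]
force: [-1.5, -0.0, -0.6]
finger_gap: 49.5
grip_force: 5.0
```

Emit:
{"fn": "arm_command", "kwargs": {"steps": [0,0,10,0,0,0,30,0,0,0,35,0,-7,22,20,-0.143,-7,23,0,-0.143,-7,23,0,-0.143,-7,23,0,-0.143,-8,23,0,-0.143,-8,23,0,-0.143,-8,23,0,-0.143,-7,23,0,-0.14]}}

```text
time_s: 4.7
tool_pos: [549.3, 21.2, 119.8]
tool_rot: [0.0, 0.993, 0.12, 0.0]
force: [0.1, 0.9, -0.4]
finger_gap: 49.4
grip_force: 5.0
```

Emit:
{"fn": "arm_command", "kwargs": {"steps": [0,0,0,0,0,0,0,0]}}

```text
time_s: 4.95
tool_pos: [549.8, 19.3, 119.3]
tool_rot: [0.0, 0.992, 0.124, 0.0]
force: [-0.2, 0.0, -0.4]
finger_gap: 49.3
grip_force: 5.0
```

```bash
python3 - <<'E'
from h import *
st();c=optics.calibration('wrist');snap('wrist','w2.png',s=1)
print([np.round(proj(c,p),0) for p in([549.6,20.7,14],[523.8,121.9,14])])
E
```

```text
t 4.95 p [549.8  19.3 119.3] closing deg -75.8 tilt [0. 0.] F [-0.2  0.  -0.4] gap 49.3 grip 5.0 j7 [ 0.2   0.29 -0.37  1.78  0.12  1.09 -1.53]
[array([279., 209.]), array([139., 209.])]
```

View pics/w2.png

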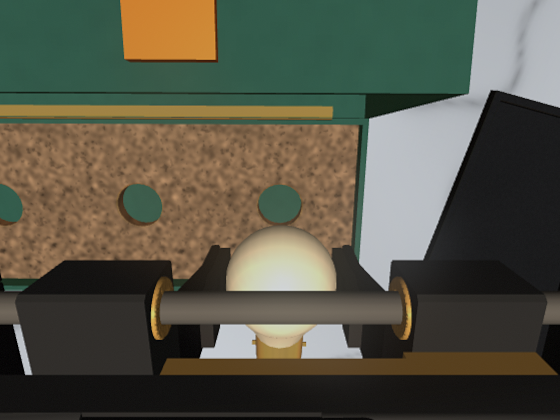

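The bulb is held with its cap toward the front, and the globe shows at (280,283). The dimples are at (279,204) and (142,204), a few pixels off the prediction, so I'll check the camera bias against the held globe.

```bash
python3 - <<'E'
from h import *
c=optics.calibration('wrist')
print(np.round(proj(c,[549.8,19.3,123.3])),onz(c,279,204,11).round(1),onz(c,142,204,11).round(1))
E
```

```text
[280. 279.] [552.5  21.1  11. ] [527.4 120.8  11. ]
```

Emit:
{"fn": "arm_command", "kwargs": {"steps": [1.5,1.5,-20,0,0,0,-25,0,0,0,-20,0,0,0,-12,0,0,0,-6,0,0,0,-3,0,0,0,-2,0,0,0,0,0,0,0,0,0]}}

```text
time_s: 6.12
tool_pos: [551.2, 21.8, 31.3]
tool_rot: [0.0, 0.992, 0.123, 0.0]
force: [0.3, 0.3, 0.6]
finger_gap: 49.3
grip_force: 5.0
```

Emit:
{"fn": "arm_command", "kwargs": {"steps": [0,0,-1,0,0,0,-0.5,0,0,0,0,0]}}

```text
time_s: 6.5
tool_pos: [551.1, 21.8, 29.5]
tool_rot: [0.0, 0.992, 0.123, 0.0]
force: [1.0, 0.3, 0.6]
finger_gap: 50.0
grip_force: 5.0
```

Emit:
{"fn": "arm_command", "kwargs": {"steps": [0,0,0,0,0,0,0,0,0,0,0,0,0,0,0,0], "claw": 0.85}}

```text
time_s: 7.0
tool_pos: [550.9, 21.8, 29.4]
tool_rot: [0.0, 0.992, 0.123, -0.0]
force: [-0.2, 0.4, 0.4]
finger_gap: 73.1
grip_force: 0.0
```

Emit:
{"fn": "arm_command", "kwargs": {"steps": [0,0,15,0,0,0,40,0,0,0,40,0,0,0,40,0,0,-10,0,0.1,0,-40,0,0.18,0,-40,0,0.18,0,-40,0,0.18,0,0,0,0.1,0,0,0,0], "claw": 1}}

```text
time_s: 8.25
tool_pos: [551.1, -108.4, 165.4]
tool_rot: [0.0, 0.881, 0.473, 0.0]
force: [0.1, 0.7, 0.1]
finger_gap: 87.3
grip_force: 0.0
```

```bash
python3 - <<'E'
from h import *
st();c=optics.calibration('top');snap('top','top2.png',(130,180,410,300),2.85)
f=lambda p:((np.array(proj(c,p))-[130,180])*2.85).round()
print([f(p) for p in([551,21,33],[607,-335,28],[442,-165,28])])
E
```

```text
t 8.25 p [ 551.1 -108.4  165.4] closing deg -33.6 tilt [0. 0.] F [0.1 0.7 0.1] gap 87.3 grip 0.0 j7 [ 0.44  0.27 -0.38  1.71  0.11  1.19 -0.55]
[array([341., 151.]), array([654., 111.]), array([503., 252.])]
```

View pics/top2.png

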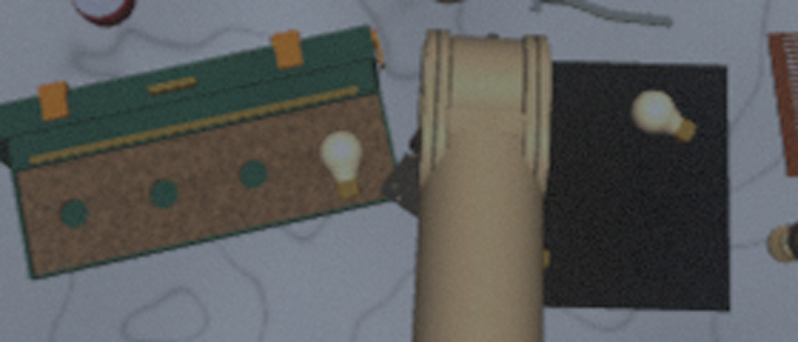

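The bulb sits in pocket 3 at (342,153), as predicted. The bulb at (656,111) has not moved, so it is next.

Emit:
{"fn": "arm_command", "kwargs": {"steps": [11,-45,0,0.033,11,-45,0,0.033,11,-45,0,0.033,11,-46,0,0.034,12,-46,-30,0,0,0,-25,0,0,0,0,0]}}

```text
time_s: 9.18
tool_pos: [606.2, -333.9, 107.4]
tool_rot: [-0.002, 0.848, 0.53, -0.001]
force: [0.2, 0.7, 0.7]
finger_gap: 87.2
grip_force: 0.0
```

```bash
cat >> h.py <<'E'
def globe(c,im,p,w=45):
    u,v=np.array(proj(c,p)).astype(int);g=im[:,:,0].astype(int)
    m=np.zeros_like(g,np.uint8);m[max(0,v-w):v+w,max(0,u-w):u+w]=255
    hsv=cv2.cvtColor(im,cv2.COLOR_RGB2HSV);t=((hsv[:,:,2]>130)&(m>0)).astype(np.uint8)
    dt=cv2.distanceTransform(t,cv2.DIST_L2,5);_,r,_,q=cv2.minMaxLoc(dt)
    return (u,v),q,r,onz(c,*q,p[2]).round(1)
E
python3 - <<'E'
from h import *
st();c=optics.calibration('wrist');im=optics.grab_frame('wrist').copy()
print(globe(c,im,[607,-335,28]),proj(c,[580,-385,15]))
E
```

```text
t 9.18 p [ 606.2 -333.9  107.4] closing deg -25.9 tilt [-0.002 -0.001] F [0.2 0.7 0.7] gap 87.2 grip 0.0 j7 [ 0.63  0.58 -0.27  1.39  0.16  1.2  -0.11]
((np.int64(283), np.int64(221)), (285, 219), 35.75349426269531, array([ 608.5, -333.7,   28. ])) (np.float64(280.48822613612975), np.float64(287.2318639331095))
```

Emit:
{"fn": "arm_command", "kwargs": {"steps": [1.5,0,-20,0,0,0,-25,0,0,0,-20,0,0,0,-12,0,0,0,-7,0,0,0,0,0,0,0,0,0]}}

```text
time_s: 10.1
tool_pos: [608.9, -335.5, 26.2]
tool_rot: [0.001, 0.848, 0.531, 0.0]
force: [0.9, -1.2, -0.6]
finger_gap: 87.1
grip_force: 0.0
```

Emit:
{"fn": "arm_command", "kwargs": {"steps": [0,0,0,0,0,0,0,0,0,0,0,0,0,0,0,0,0,0,0,0,0,0,0,0], "claw": 0.45, "force": 5}}

```text
time_s: 10.85
tool_pos: [608.5, -335.2, 25.4]
tool_rot: [-0.0, 0.848, 0.531, 0.0]
force: [-0.2, -0.6, 0.7]
finger_gap: 49.3
grip_force: 5.0
```

Emit:
{"fn": "arm_command", "kwargs": {"steps": [0,0,15,0,0,0,35,0,-4,20,40,-0.125,-8,42,10,-0.15,-8,45,0,-0.15,-8,45,0,-0.15,-8,45,0,-0.15,-10,45,0,-0.148,-10,45,0,0,-10,45,0,0,-10,45,0,0,-7,40,0,0]}}

```text
time_s: 12.35
tool_pos: [525.3, 83.6, 126.8]
tool_rot: [0.0, 0.992, 0.123, 0.001]
force: [0.5, -0.7, -0.4]
finger_gap: 49.5
grip_force: 5.0
```

Emit:
{"fn": "arm_command", "kwargs": {"steps": [0,25,0,0,0,15,0,0,0,0,0,0,0,0,0,0]}}

```text
time_s: 12.85
tool_pos: [525.8, 120.3, 125.5]
tool_rot: [0.0, 0.993, 0.122, -0.0]
force: [0.3, 1.1, -0.2]
finger_gap: 50.2
grip_force: 5.0
```

```bash
python3 - <<'E'
from h import *
st();c=optics.calibration('top');snap('top','top3.png',(130,180,410,300),2.85)
f=lambda p:((np.array(proj(c,p))-[130,180])*2.85).round()
print([f(p) for p in([551,21,33],[442,-165,28])])
c=optics.calibration('wrist');cv2.imwrite('pics/w3.png',optics.grab_frame('wrist')[:,:,::-1]);print(proj(c,[525.2,122,10]))
E
```

```text
t 12.85 p [525.8 120.3 125.5] closing deg -76.0 tilt [ 0. -0.] F [ 0.3  1.1 -0.2] gap 50.2 grip 5.0 j7 [ 0.01  0.26 -0.37  1.8   0.1   1.1  -1.72]
[array([341., 151.]), array([503., 252.])]
(np.float64(278.4885243904452), np.float64(205.3131201176152))
```

View pics/top3.png

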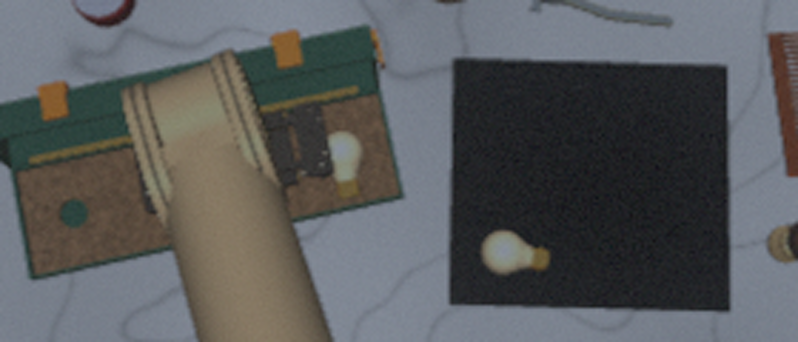

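View pics/w3.png

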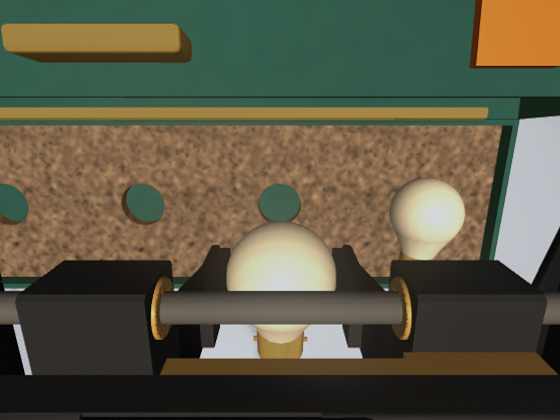

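The remaining bulb is still at (503,252) in the top view. The dimple at (279,203) in the wrist view matches the prediction of (278,205), and the bulb is held cap to the front, so I'll lower it.

Emit:
{"fn": "arm_command", "kwargs": {"steps": [0,1.5,-20,0,0,0,-25,0,0,0,-20,0,0,0,-14,0,0,0,-8,0,0,0,-4,0,0,0,-2,0,0,0,-1,0,0,0,0,0,0,0,0,0]}}

```text
time_s: 14.2
tool_pos: [525.7, 123.3, 31.7]
tool_rot: [0.0, 0.992, 0.123, 0.0]
force: [0.4, 0.3, 0.7]
finger_gap: 49.7
grip_force: 5.0
```

Emit:
{"fn": "arm_command", "kwargs": {"steps": [0,-1,-0.5,0,0,0,0,0]}}

```text
time_s: 14.45
tool_pos: [525.5, 122.2, 30.9]
tool_rot: [0.0, 0.992, 0.123, -0.0]
force: [-0.4, -0.7, 0.1]
finger_gap: 49.3
grip_force: 5.0
```

Emit:
{"fn": "arm_command", "kwargs": {"steps": [0,0,0,0,0,0,0,0,0,0,0,0,0,0,0,0], "claw": 0.85}}

```text
time_s: 14.95
tool_pos: [525.5, 122.2, 31.0]
tool_rot: [0.0, 0.992, 0.123, 0.0]
force: [-1.2, -0.1, -0.5]
finger_gap: 72.8
grip_force: 0.0
```

Emit:
{"fn": "arm_command", "kwargs": {"steps": [0,0,15,0,0,0,35,0,0,0,40,0,0,0,25,0,-9,-30,0,0,-9,-40,0,0,-9,-40,0,0,-9,-40,0,0,-9,-40,0,0,-9,-40,0,0.1,-9,-40,0,0.18,-9,-10,0,0.18]}}

```text
time_s: 16.45
tool_pos: [453.0, -160.4, 147.1]
tool_rot: [0.001, 0.938, 0.347, 0.0]
force: [-0.0, -0.2, -0.0]
finger_gap: 74.3
grip_force: 0.0
```

Emit:
{"fn": "arm_command", "kwargs": {"steps": [-4,-4,0,0.18,-4,0,0,0.18,-2,0,-20,0.18,0,0,-20,0.18,0,0,0,0], "claw": 1}}

```text
time_s: 17.08
tool_pos: [442.8, -161.5, 105.8]
tool_rot: [-0.001, 0.757, 0.654, -0.0]
force: [-0.3, -0.6, -0.0]
finger_gap: 87.0
grip_force: 0.0
```

```bash
python3 - <<'E'
from h import *
st();c=optics.calibration('wrist');im=optics.grab_frame('wrist').copy();cv2.imwrite('pics/w4.png',im[:,:,::-1])
print(globe(c,im,[442,-165,28]),proj(c,[436,-215,15]))
E
```

```text
t 17.07 p [ 442.8 -161.5  105.8] closing deg -8.4 tilt [-0.001 -0.   ] F [-0.3 -0.6 -0. ] gap 87.0 grip 0.0 j7 [ 0.45  0.13 -0.21  2.    0.03  1.02  0.08]
((np.int64(281), np.int64(226)), (286, 225), 35.75349426269531, array([ 445.2, -164.3,   28. ])) (np.float64(283.2182157016882), np.float64(284.33932131748986))
```

Emit:
{"fn": "arm_command", "kwargs": {"steps": [1.5,-3,-20,0,0,0,-25,0,0,0,-19,0,0,0,-11,0,0,0,-6,0,0,0,0,0,0,0,0,0]}}

```text
time_s: 18.0
tool_pos: [445.5, -164.9, 25.6]
tool_rot: [0.0, 0.757, 0.654, 0.0]
force: [0.6, -0.1, 0.5]
finger_gap: 87.1
grip_force: 0.0
```

Emit:
{"fn": "arm_command", "kwargs": {"steps": [0,0,0,0,0,0,0,0,0,0,0,0,0,0,0,0,0,0,0,0,0,0,0,0], "claw": 0.45, "force": 5}}

```text
time_s: 18.75
tool_pos: [445.0, -164.7, 24.9]
tool_rot: [-0.0, 0.756, 0.654, 0.0]
force: [0.5, -0.7, -0.8]
finger_gap: 49.0
grip_force: 5.0
```

Emit:
{"fn": "arm_command", "kwargs": {"steps": [0,0,15,0,0,0,35,0,0,15,40,-0.1,3,35,10,-0.14,5,40,0,-0.14,5,40,0,-0.14,5,40,0,-0.14,6,42,0,-0.14,6,42,0,-0.14,7,42,0,-0.14,7,42,0,-0.1,7,32,0,0]}}

```text
time_s: 20.25
tool_pos: [496.0, 207.2, 126.1]
tool_rot: [-0.0, 0.992, 0.122, 0.0]
force: [0.4, 0.2, 0.1]
finger_gap: 49.8
grip_force: 5.0
```

Emit:
{"fn": "arm_command", "kwargs": {"steps": [3,17,0,0,0,0,0,0,0,0,0,0]}}

```text
time_s: 20.62
tool_pos: [499.1, 220.6, 125.0]
tool_rot: [0.001, 0.993, 0.122, -0.0]
force: [0.5, -0.2, -1.2]
finger_gap: 49.5
grip_force: 5.0
```

```bash
python3 - <<'E'
from h import *
st();c=optics.calibration('top');snap('top','top4.png',(130,180,410,300),2.85)
c=optics.calibration('wrist');cv2.imwrite('pics/w5.png',optics.grab_frame('wrist')[:,:,::-1]);print(proj(c,[499.5,223,10]))
E
```

```text
t 20.62 p [499.1 220.6 125. ] closing deg -76.0 tilt [ 0.001 -0.   ] F [ 0.5 -0.2 -1.2] gap 49.5 grip 5.0 j7 [-0.11  0.28 -0.45  1.78  0.14  1.11 -1.93]
(np.float64(277.7965791705714), np.float64(204.18312267622875))
```

View pics/w5.png

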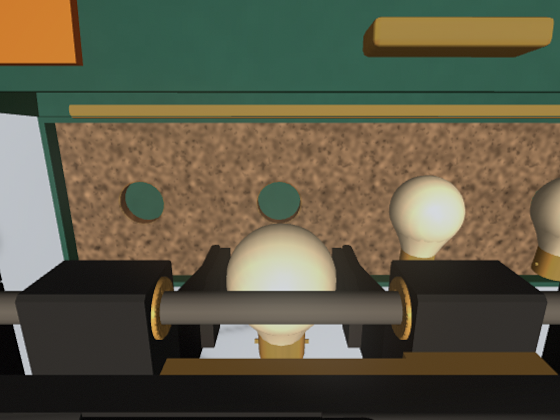

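The dimple for pocket 1 is at (279,201), close to the predicted (278,204). The second bulb sits in pocket 2 at (427,210). I'll lower this one.

Emit:
{"fn": "arm_command", "kwargs": {"steps": [0.5,2,-20,0,0,0,-25,0,0,0,-20,0,0,0,-14,0,0,0,-8,0,0,0,-4,0,0,0,-2,0,0,0,-1,0,0,0,0,0,0,0,0,0]}}

```text
time_s: 21.98
tool_pos: [499.8, 224.4, 31.3]
tool_rot: [-0.0, 0.992, 0.123, 0.0]
force: [1.4, 0.8, 2.1]
finger_gap: 49.5
grip_force: 5.0
```

Emit:
{"fn": "arm_command", "kwargs": {"steps": [0,-1,0,0,0,0,0,0]}}

```text
time_s: 22.22
tool_pos: [499.6, 223.3, 31.1]
tool_rot: [-0.0, 0.992, 0.123, 0.0]
force: [0.2, 0.1, -0.0]
finger_gap: 49.3
grip_force: 5.0
```

Emit:
{"fn": "arm_command", "kwargs": {"steps": [0,0,0,0,0,0,0,0,0,0,0,0,0,0,0,0], "claw": 0.85}}

```text
time_s: 22.72
tool_pos: [499.4, 223.2, 30.9]
tool_rot: [0.0, 0.992, 0.123, -0.0]
force: [0.2, -0.5, 0.3]
finger_gap: 72.8
grip_force: 0.0
```

Emit:
{"fn": "arm_command", "kwargs": {"steps": [0,0,15,0,0,0,35,0,0,0,40,0,0,0,50,0,-20,-50,50,0,-20,-60,20,0,-20,-60,0,0,0,-60,0,0,0,-60,0,0,0,0,0,0]}}

```text
time_s: 23.98
tool_pos: [443.4, -59.5, 233.4]
tool_rot: [0.0, 0.993, 0.119, 0.001]
force: [0.1, 1.5, 0.0]
finger_gap: 74.3
grip_force: 0.0
```

```bash
python3 - <<'E'
from h import *
st();snap('top','top5.png',(90,180,370,300),2.85);c=optics.calibration('top')
print([((np.array(proj(c,p))-[90,180])*2.85).round() for p in([551,21,33],[525.5,122,33],[499.5,223,33])])
E
```

```text
t 23.98 p [443.4 -59.5 233.4] closing deg -76.3 tilt [0.    0.001] F [0.1 1.5 0. ] gap 74.3 grip 0.0 j7 [ 0.25 -0.05 -0.21  1.89 -0.01  1.3  -1.29]
[array([455., 151.]), array([365., 171.]), array([274., 191.])]
```

View pics/top5.png

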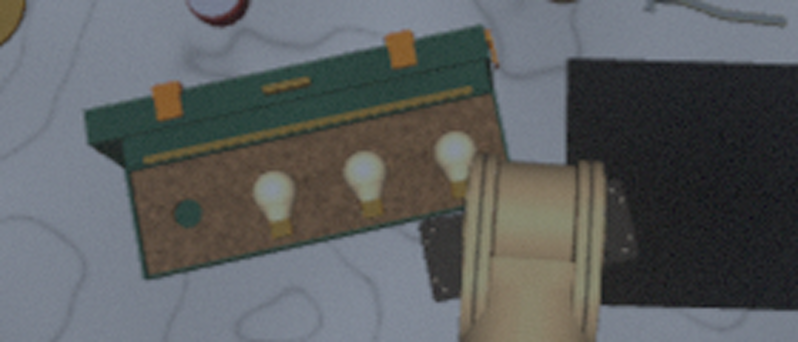

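All three bulbs are seated at their predicted pixels: (455,151), (365,172) and (274,190). No bulb remains on the mat. Next I'll go behind the lid with the fingers shut.

Emit:
{"fn": "arm_command", "kwargs": {"steps": [36,45,0,0,36,45,0,0,36,45,0,0,36,45,0,0,36,45,0,0,36,45,0,0,0,0,0,0,0,0,-20,0,0,0,-30,0,0,0,-30,0,0,0,-10,0,0,0,0,0], "claw": 0}}

```text
time_s: 25.52
tool_pos: [659.5, 214.2, 142.3]
tool_rot: [0.0, 0.992, 0.122, -0.0]
force: [0.9, -0.3, 0.8]
finger_gap: 0.8
grip_force: 0.0
```

```bash
python3 - <<'E'
from h import *
st();snap('side','s2.png',(160,90,360,240),3)
E
```

```text
t 25.52 p [659.5 214.2 142.3] closing deg -76.0 tilt [ 0. -0.] F [ 0.9 -0.3  0.8] gap 0.8 grip 0.0 j7 [-0.13  0.56 -0.36  1.35  0.2   1.26 -1.83]
```

View pics/s2.png

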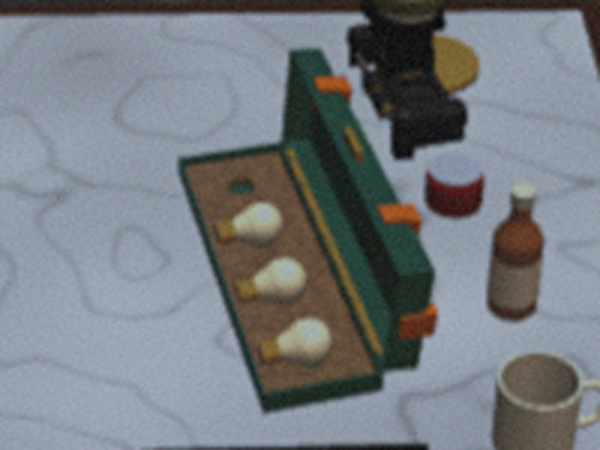

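The side view shows the three bulbs seated and the shut fingers behind the upright lid, clear of the tonic and the pomade. Now I push the lid.

Emit:
{"fn": "arm_command", "kwargs": {"steps": [-14.5,-3.6,0,0,-14.5,-3.6,0,0,-14.5,-3.6,0,0,-9.7,-2.4,0,0,-9.7,-2.4,0,0]}}

```text
time_s: 26.2
tool_pos: [599.5, 200.0, 146.2]
tool_rot: [-0.001, 0.992, 0.122, 0.004]
force: [4.2, 0.7, 6.2]
finger_gap: 0.3
grip_force: 3.1
```

Emit:
{"fn": "arm_command", "kwargs": {"steps": [-9.7,-2.4,0,0,-9.7,-2.4,0,0,-9.7,-2.4,0,0,-9.7,-2.4,0,0,-9.7,-2.4,0,0,-9.7,-2.4,0,0]}}

```text
time_s: 26.95
tool_pos: [538.1, 184.7, 142.3]
tool_rot: [0.0, 0.992, 0.123, -0.0]
force: [2.7, 1.5, -0.1]
finger_gap: 0.7
grip_force: 1.1
```

```bash
python3 - <<'E'
from h import *
st();snap('side','s3.png',(160,90,360,240),3)
E
```

```text
t 26.95 p [538.1 184.7 142.3] closing deg -75.9 tilt [ 0. -0.] F [ 2.7  1.5 -0.1] gap 0.7 grip 1.1 j7 [-0.07  0.31 -0.41  1.71  0.13  1.15 -1.84]
```

View pics/s3.png

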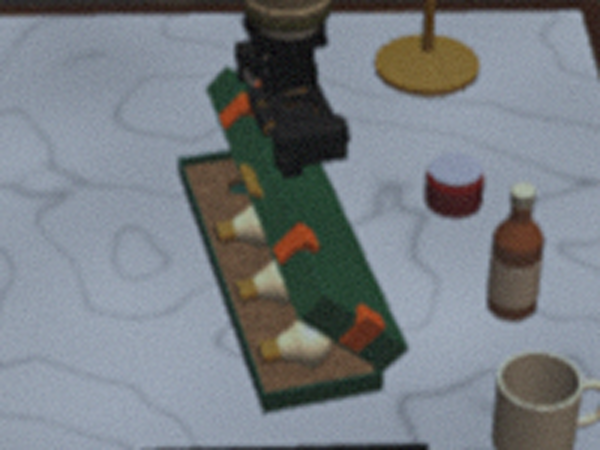

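The lid is tilting over, about half shut, and the bulbs are undisturbed. I'll follow the arc down.

Emit:
{"fn": "arm_command", "kwargs": {"steps": [-7.8,-1.9,-7,0,-7.8,-1.9,-8,0,-7.8,-1.9,-9,0,-6.8,-1.7,-10,0,-6.8,-1.7,-9,0]}}

```text
time_s: 27.62
tool_pos: [500.9, 175.6, 98.4]
tool_rot: [0.0, 0.992, 0.123, -0.001]
force: [-0.9, 1.1, 3.2]
finger_gap: 0.8
grip_force: 1.2
```

Emit:
{"fn": "arm_command", "kwargs": {"steps": [-5.8,-1.4,-9,0,-4.8,-1.2,-7,0,0,0,-3,0,0,0,0,0]}}

```text
time_s: 28.12
tool_pos: [491.1, 173.1, 80.0]
tool_rot: [0.0, 0.992, 0.123, -0.0]
force: [-0.3, 0.4, 0.1]
finger_gap: 0.2
grip_force: 0.0
```

Emit:
{"fn": "arm_command", "kwargs": {"steps": [0,0,-2,0,0,0,-2,0,0,0,-1.5,0,0,0,0,0]}}

```text
time_s: 28.62
tool_pos: [491.1, 173.2, 75.4]
tool_rot: [0.0, 0.992, 0.123, -0.0]
force: [-5.9, -2.2, 9.4]
finger_gap: 0.7
grip_force: 5.2
```

Emit:
{"fn": "arm_command", "kwargs": {"steps": [0,0,-1,0,0,0,-1,0,0,0,0,0,0,0,0,0]}}

```text
time_s: 29.12
tool_pos: [491.2, 173.2, 75.2]
tool_rot: [0.001, 0.992, 0.123, 0.0]
force: [-14.3, -5.9, 31.7]
finger_gap: 0.5
grip_force: 16.1
```

Emit:
{"fn": "arm_command", "kwargs": {"steps": [0,0,10,0,0,0,40,0,0,-30,50,0,10,-50,50,0,0,-60,0,0,0,-60,0,0,0,-60,0,0,0,-30,0,0,0,0,0,0]}}

```text
time_s: 30.25
tool_pos: [499.7, -113.4, 216.5]
tool_rot: [0.0, 0.993, 0.12, 0.0]
force: [-0.1, 0.7, -0.1]
finger_gap: 0.6
grip_force: 0.0
```

```bash
python3 - <<'E'
from h import *
st();snap('top','top6.png',(90,180,370,300),2.85)
E
```

```text
t 30.25 p [ 499.7 -113.4  216.5] closing deg -76.2 tilt [0. 0.] F [-0.1  0.7 -0.1] gap 0.6 grip 0.0 j7 [ 0.31  0.1  -0.18  1.77  0.02  1.27 -1.21]
```

View pics/top6.png

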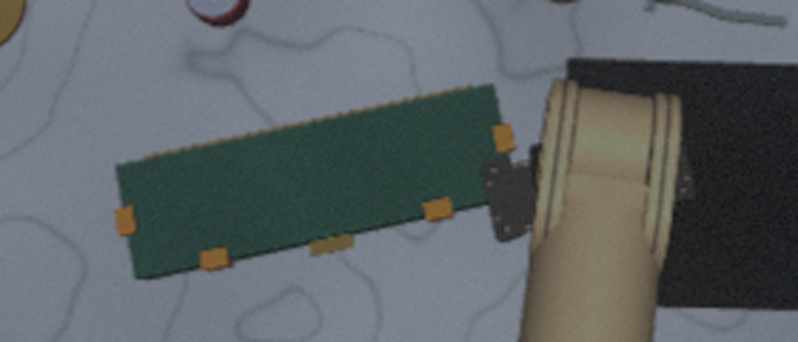

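The lid is shut. The tabs are at (126,221), (214,259), (438,209) and (504,138).

```bash
python3 - <<'E'
from h import *
c=optics.calibration('top');a=np.radians(14);R=np.array([[np.cos(a),-np.sin(a)],[np.sin(a),np.cos(a)]])
for u,v in((126,221),(214,259),(438,209),(504,138)):
    p=onz(c,90+u/2.85,180+v/2.85,73);print(p.round(1),(R.T@(p[:2]-[512.5,172.5])).round(1))
E
```

```text
[459.7 376.3  73. ] [ -2.  210.5]
[421.1 277.8  73. ] [-63.2 124.3]
[482.   36.1  73. ] [ -62.6 -125. ]
[562.3 -34.1  73. ] [  -1.6 -212.5]
```

Emit:
{"fn": "arm_command", "kwargs": {"steps": [-4,49,0,0,-4,49,0,0,-4,49,0,0,-4,49,0,0,-4,49,0,0,-4,49,0,0,-4,49,0,0,-4,49,-20,0,-4,49,-30,0,-4,49,-30,0,0,0,-20,0,0,0,0,0]}}

```text
time_s: 31.8
tool_pos: [458.5, 379.3, 115.1]
tool_rot: [0.001, 0.992, 0.123, -0.001]
force: [0.0, 0.0, -0.2]
finger_gap: 0.7
grip_force: 0.0
```

Emit:
{"fn": "arm_command", "kwargs": {"steps": [0,0,-16,0,0,0,0,0]}}

```text
time_s: 32.05
tool_pos: [460.1, 378.2, 100.0]
tool_rot: [0.001, 0.993, 0.122, -0.0]
force: [-0.3, 0.7, 0.1]
finger_gap: 0.4
grip_force: 0.0
```

Emit:
{"fn": "arm_command", "kwargs": {"steps": [0,-1.5,-10,0,0,0,-5,0,0,0,-3,0,0,0,-2,0,0,0,-2,0,0,0,-1,0,0,0,0,0]}}

```text
time_s: 32.92
tool_pos: [460.1, 377.8, 78.3]
tool_rot: [0.0, 0.992, 0.123, 0.0]
force: [-3.7, -4.8, 9.7]
finger_gap: 0.9
grip_force: 5.2
```

Emit:
{"fn": "arm_command", "kwargs": {"steps": [0,0,-1,0,0,0,-0.5,0,0,0,0,0,0,0,0,0]}}

```text
time_s: 33.42
tool_pos: [460.2, 377.9, 78.2]
tool_rot: [0.0, 0.992, 0.123, 0.001]
force: [-6.9, -9.6, 21.0]
finger_gap: 0.3
grip_force: 11.2
```

Tab 0 bottomed at tip height 67 mm, which is its fully-down height. Next, tab 1.

Emit:
{"fn": "arm_command", "kwargs": {"steps": [0,0,8,0,0,0,17,0,-13,-33,0,0,-13,-33,0,0,-13,-33,0,0,0,0,-12,0,0,0,-5,0,0,0,0,0]}}

```text
time_s: 34.42
tool_pos: [420.8, 280.0, 83.9]
tool_rot: [-0.0, 0.992, 0.123, -0.0]
force: [0.7, -0.7, -0.6]
finger_gap: 0.4
grip_force: 0.0
```

Emit:
{"fn": "arm_command", "kwargs": {"steps": [0,0,-3,0,0,0,-2,0,0,0,-2,0,0,0,-1,0,0,0,0,0,0,0,0,0]}}

```text
time_s: 35.17
tool_pos: [421.1, 280.2, 78.0]
tool_rot: [-0.0, 0.992, 0.123, 0.001]
force: [-8.6, -1.1, 23.4]
finger_gap: 0.1
grip_force: 12.0
```

Tab 1 is down. Now tab 2 at (482,36).

Emit:
{"fn": "arm_command", "kwargs": {"steps": [0,0,8,0,0,0,17,0,10,-40,0,0,10,-40,0,0,10,-40,0,0,10,-40,0,0,10,-40,0,0,11,-43,0,0,0,0,-12,0,0,0,-5,0,0,0,0,0]}}

```text
time_s: 36.55
tool_pos: [481.6, 37.1, 84.0]
tool_rot: [-0.0, 0.992, 0.123, -0.0]
force: [0.3, 0.3, -0.5]
finger_gap: 0.6
grip_force: 0.0
```

Emit:
{"fn": "arm_command", "kwargs": {"steps": [0,0,-3,0,0,0,-2,0,0,0,-2,0,0,0,-1,0,0,0,0,0,0,0,0,0]}}

```text
time_s: 37.3
tool_pos: [482.2, 36.9, 78.0]
tool_rot: [-0.0, 0.992, 0.123, 0.0]
force: [-10.9, 2.9, 26.5]
finger_gap: 0.1
grip_force: 13.4
```

Tab 2 is down. Now tab 3 at (562,-34).

Emit:
{"fn": "arm_command", "kwargs": {"steps": [0,0,8,0,0,0,17,0,27,-23,0,0,27,-24,0,0,26,-24,0,0,0,0,-12,0,0,0,-5,0,0,0,0,0]}}

```text
time_s: 38.3
tool_pos: [561.2, -34.3, 83.9]
tool_rot: [-0.0, 0.992, 0.123, -0.0]
force: [-0.1, 0.5, -0.3]
finger_gap: 0.6
grip_force: 0.0
```

Emit:
{"fn": "arm_command", "kwargs": {"steps": [0,0,-3,0,0,0,-2,0,0,0,-2,0,0,0,-1,0,0,0,0,0,0,0,0,0]}}

```text
time_s: 39.05
tool_pos: [562.0, -34.4, 78.1]
tool_rot: [0.0, 0.992, 0.123, 0.0]
force: [-10.9, 1.7, 22.3]
finger_gap: 0.7
grip_force: 11.4
```

Emit:
{"fn": "arm_command", "kwargs": {"steps": [0,0,10,0,0,0,40,0,0,0,50,0,-10,-50,50,0,-20,-50,0,0,-20,-60,0,0,-20,-60,0,0,0,0,0,0]}}

```text
time_s: 40.05
tool_pos: [491.0, -253.3, 219.7]
tool_rot: [0.001, 0.993, 0.118, -0.001]
force: [1.3, 0.6, 0.1]
finger_gap: 0.6
grip_force: 0.0
```

```bash
python3 - <<'E'
from h import *
st();snap('side','s4.png',(150,90,400,270),3)
E
```

```text
t 40.05 p [ 491.  -253.3  219.7] closing deg -76.4 tilt [ 0.001 -0.001] F [1.3 0.6 0.1] gap 0.6 grip 0.0 j7 [ 0.54  0.19 -0.16  1.67  0.03  1.29 -0.97]
```

View pics/s4.png

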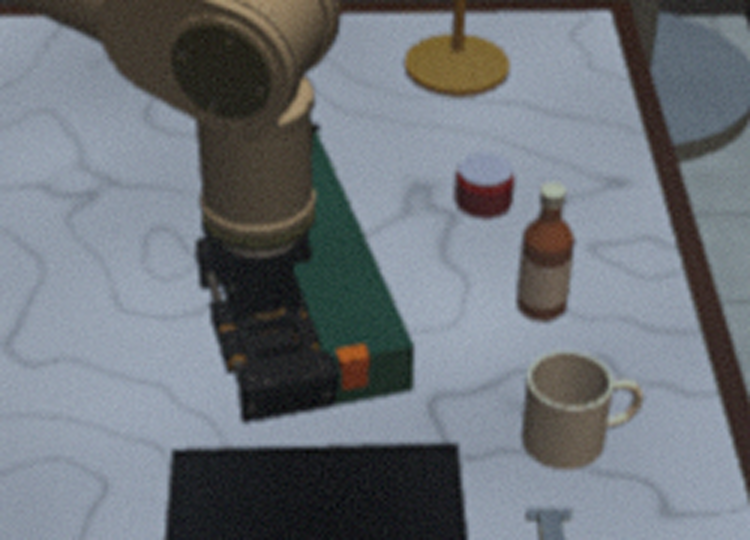

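The side view shows the lid shut, the mat empty, and the mug, tonic and pomade where they stood. All four tabs bottomed at 67 mm with over 20 N. I'm handing in.

```bash
python3 -c "
from plant import robot
print(robot.job_done())"
```

```text
the job is handed in; nothing more can be done
None
```

I laid all three loose bulbs in pockets 1 to 3, shut the lid, pressed the four tabs fully down in order, and handed in the job at about 40 s; I saw nothing else disturbed, and the hand-in returned no verdict.

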